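Touch off a padlock on a fixture's sprung pad and hold it hovering above the pocket

ROBOT

A 7-joint arm with a two-finger parallel gripper is mounted at the origin on the work surface. World frame = base frame: x ahead of the robot, y to its left, z up, the work surface at z = 0. Lengths are in m, angles in rad, forces in N, time in s.
With the tool pointing down it reaches from about 0.425 to 0.925 m from the base axis. Payload 6.8 kg.
Tool frame: the origin (TCP) lies between the finger pads, 19 mm behind the fingertips; this is the grasp point; z points along the fingers, y is the line along which they close (so a half turn about z gives the same grasp; the last joint's range is limited). The gripper opens to 88 mm and grips with 3 to 60 N. Pads are 20 mm wide; open, the fingers measure 115 mm over their backs; the gripper's body (75 mm by 178 mm) begins 61 mm behind the grasp point.
Start: joints at [1.083, 0.477, 0.022, 1.555, -0.011, 1.109, -0.083], TCP at [0.25, -0.627, 0.241] pointing down, gripper open.
Joint ranges: [-2.96, 2.96], [-0.34, 2.1], [-1.41, 1.46], [0.24, 2.44], [-1.37, 4.51], [0.17, 1.92], [-2.96, 2.96]. Speed limits (rad/s): [2.39, 2.39, 3.14, 3.14, 3.14, 3.14, 3.14].

INTERFACE

Orientations are given as a rotation vector (axis times angle).
In Python, from workcell import get_state, camera, get_calibration, finish_job gives the robot as it stands.
- The arm moves only by the tool move_arm, never from a script. Its argument "steps" is a list of rows, each an object of numbers: "tx", "ty", "tz": the shift along the tool's x, y, z scaled (see below); "rx", "ry", "rz": the turn, a rotation vector about the tool's x, y, z scaled (see below); "claw": the opening, from 0 (shut) to 1 (fully open). A call has 1 to 20 rows; each row shifts and turns the commanded pose from where the row before left it, along the tool's axes as they then stand; what a row does not reach is not made up. The controller multiplies each number of a shift by 0.2 m and each number of a turn by 2 pi rad. A row lasts 1/10 s, in which the tool goes at most 50 mm and 8.59 degrees, less where a joint would pass 70% of its speed; a pose out of reach is approached as far as the arm can. A call with a number of a shift or a turn outside -1 to 1 is refused whole. A call with a gripper value outside its range is refused whole. The fingers move at their own pace and stop on an object; "newtons" is the grip in N (left out, the last holds). Time passes only in rows, so rows that do not move let the fingers close. It gives the time, the measured TCP pose, the force, the opening and the grip force at its end, in the units of the state.
- get_state(): the state, without advancing time (a new reading comes with each control period).
- camera(name): name is "scene" or "top" or "wrist"; returns the picture (480x640x3 uint8, red, green, blue); there is no depth.
- get_calibration(name): a dict with "intrinsics" (3x3 intrinsics, pixels), "R" (3x3) and "t" (3): a world point X has camera coordinates R X + t; the wrist camera has in their place "mount" (4x4, takes a point from camera to tool coordinates, whose origin is the TCP and whose axes are the flange's). Camera axes: x right, y down, z forward; pixel columns grow to the right and rows downward; lengths in m; the calibration is good to about 2 mm. A picture is of the moment at which its call begins: read the wrist's pose just before it. get_calibration takes no time and is no camera call.
- finish_job(): hands the job in; it is judged then, once.
The state is a dict: "time": time; "q": joint angles; "qd": joint speeds; "tau": joint torques, N m; "tool_pos": TCP position; "tool_rot": TCP orientation; "ft_force": force on the tool from outside, world axes, zero at the start; "torque": the same for the moment, N m; "finger_gap": finger opening in m; "grasp_force": force on a finger pad.
Only numpy, scipy, OpenCV 4.12 (cv2) and the standard library are available. Lean on these libraries where they do the work, as an engineer would, in place of code of your own. Each camera call takes 0.05 s, during which the arm holds its last target. There are 200 camera calls.

TASK

Pick up the brass padlock from the grey tray, lift it over the rack of keys to the fixture on the other side without bumping the rack, and lower it upright and lined up into the fixture's pocket, gently, until you feel the red sprung pad give. Then raise it straight back out until its underside is about 1 cm above the pocket's rim, and finish while still holding it there, still, upright, centred and square over the pocket and touching nothing but the gripper, so that I can slip a spacer under it. Leave the jar, the cardboard box and the screwdriver alone.

Things in the scene. Friction and masses are not known exactly. Their poses are not given: they have to be found in the camera images.
- padlock: Loose upright brass padlock, steel shackle on top. Body 50 mm long (own x), 28 thick (y), 50 high; shackle loop 40 mm wide in the xz plane, top 76 mm above the underside. Origin: centre of underside, z up. 0.28 to 0.5 kg. Grip across the 28 mm (close along y), TCP about 38 mm above the underside to keep fingertips above the pocket's rim, about 40 N. Either way round fits.
- tray: Shallow grey tray fixed to the bench, 180 x 160 mm (x, y), walls 14 mm high, floor 4 mm thick. Origin: centre of underside, on the bench top (height 0). On one side of the rack, left or right.
- fixture: Fixture bolted to the bench, across the rack from the tray. Blue foot 150 x 110 x 16 mm (own x, y, z); on it an aluminium block 90 x 66 mm with a centred open-topped pocket 58 mm along x, 36 mm along y. Pocket rim 54 mm above the bench; a black knob on the +x end lies lower. Origin: centre of the foot's underside, on the bench top, straight below the pocket's centre; z up.
- pad_top (a point): Centre of the top of the red sprung pad (54 x 32 mm) in the pocket's bottom: 46 mm above the bench, 8 mm below the rim, when not pressed; moves down with the pad.
- pad (a joint): Travel of the sprung pad in m: 0 up and free, grows when pressed down, stop at 0.008. It starts to give at about 2 N and takes 1.5 N more per mm (about 3.8 N at 1 mm, 14 N at the stop); it springs back by itself.
- rack: Display rack of hanging keys fixed to the bench between tray and fixture: black panel in a white tube frame, 270 mm long (own x), about 20 mm thick, top 120 mm above the bench; dark foot 280 x 80 x 12 mm. Origin: centre of the foot's underside.
- jar: Bystander: glass jar with a steel cap, 56 mm across, 70 mm high. Origin: centre of its underside.
- blank_box: Bystander: closed cardboard box 50 x 100 x 40 mm (own x, y, z). Origin: centre of its underside.
- screwdriver: Bystander: screwdriver lying on the bench along its own x, handle to -x.
Things that resemble listed ones, but are neither listed nor needed, are in the scene too. What is shaped like the padlock but green or orange is not meant. Of the things that look like the fixture, the smaller one is meant.

How it is judged:
On the way, in this order (a step that is already met when the one before it is completed fails the run):
1. the padlock is carried over the rack: its underside above the rack's top while it passes over it (z of padlock in the frame of rack above 0.12 m and y of padlock in the frame of rack between -0.05 and 0.05 m and x of padlock in the frame of rack between -0.15 and 0.15 m), for 0.02 s.
2. the padlock stands in the pocket and presses the sprung pad down by at least 1 mm (value of joint pad above 0.001 m and z of padlock in the frame of fixture below 0.0455 m and contact force between padlock and fixture above 1 N and angle between padlock's own z axis and vertical below 0.15 rad), for 0.05 s.
At the end, for the whole second after the job is handed in: The gripper holds the padlock still (slower than 20 mm/s) with its underside 4 to 16 mm above the pocket's rim, centred over the pocket within 5 mm in x and y, its length within 0.1 rad of the pocket's length (either way round), upright within 0.1 rad, not touching the fixture, the sprung pad up (z of padlock in the frame of fixture between 0.058 and 0.07 m and x of padlock in the frame of fixture between -0.005 and 0.005 m and y of padlock in the frame of fixture between -0.005 and 0.005 m and angle between the x axis of padlock and the x axis of fixture, either way round below 0.1 rad and angle between padlock's own z axis and vertical below 0.1 rad and contact force between padlock and fixture below 0.1 N and value of joint pad below 0.0008 m and contact force between the fingers and padlock above 2 N and linear speed of padlock below 0.02 m/s); the arm keeps its last pose, push and grip.
It fails at once if the rack is bumped by the padlock or the robot (over 2 N) (contact force between any of padlock, the arm, the fingers and rack above 2 N).
It fails at once if the padlock is pressed on the fixture with more than 25 N (contact force between padlock and fixture above 25 N).
It fails at once if the jar, the box or the screwdriver is moved by more than 20 mm (distance of any of jar, blank_box, screwdriver from where it was at the start of the episode above 0.02 m).
It also fails if it takes over 50 s, if anything falls off the work surface, if the arm or the gripper's body presses on something with over 40 N, if the wrist force passes 120 N, or if a joint passes its speed limit or range.

## Working session

There is one attempt and no reset: what is moved stays moved. The work goes in short steps, Python scripts to look and compute and a tool call to move; the robot and the scene stay as the last step left them, time stands still between calls to the robot, and variables do not carry over. Pictures are saved under pics/ and viewed, at most 10 in all, crops included, and the job is handed in when it is done.

Besides the shell and the picture viewer there is one more tool, called after "Emit:" as a command line: name --argument value ..., lists and objects as JSON in quotes. move_arm: Moves the arm, as the interface text tells. Its arguments: {"type":"object","properties":{"steps":{"type":"array"},"newtons":{"type":"number"}},"required":["steps"]}

```bash
mkdir -p pics; ls; python3 - <<'E'
from workcell import *
import cv2,numpy as np
s=get_state(); print({k:np.round(v,4).tolist() for k,v in s.items()})
for n in("scene","top"):
    im=camera(n); cv2.imwrite(f"pics/{n}0.png",im[:,:,::-1])
    c=get_calibration(n); print(n,{k:np.round(v,4).tolist() for k,v in c.items()})
print(get_calibration("wrist"))
E
```

```text
pics
{'time': 0.0, 'q': [1.0829, 0.4778, 0.0223, 1.5564, -0.0115, 1.1093, -0.0831], 'qd': [0.0002, 0.0001, -0.0012, 0.0, 0.0001, 0.0001, -0.0005], 'tau': [0.0, -58.2856, 1.5341, -27.2606, -0.0545, 0.0169, 0.0002], 'tool_pos': [0.25, -0.6264, 0.2404], 'tool_rot': [-3.0834, -0.5927, 0.0007], 'ft_force': [0.5995, 0.0048, -0.1539], 'torque': [-0.0053, -0.0131, -0.0246], 'grasp_force': 0.0, 'finger_gap': 0.0878}
scene {'intrinsics': [[475.9637, 0.0, 318.8352], [0.0, 475.9637, 239.9966], [0.0, 0.0, 1.0]], 'R': [[0.8972, 0.4414, -0.0165], [0.3451, -0.7238, -0.5975], [-0.2757, 0.5303, -0.8017]], 't': [-0.6074, -0.0813, 1.3201]}
top {'intrinsics': [[474.1533, 0.0, 313.0847], [0.0, 474.1533, 234.2132], [0.0, 0.0, 1.0]], 'R': [[0.0054, -1.0, -0.0036], [-0.9877, -0.0048, -0.1561], [0.1561, 0.0044, -0.9877]], 't': [0.0969, 0.6347, 1.0866]}
{'intrinsics': array([[426.65809051,   0.        , 320.45077866],
       [  0.        , 426.65809051, 228.94777672],
       [  0.        ,   0.        ,   1.        ]]), 'mount': array([[-4.15123351e-04, -9.52747852e-01, -3.03762009e-01,
         8.37315673e-02],
       [ 9.99999208e-01, -3.45588111e-05, -1.25821261e-03,
        -1.09169183e-04],
       [ 1.18826171e-03, -3.03762290e-01,  9.52747112e-01,
        -1.44391676e-01],
       [ 0.00000000e+00,  0.00000000e+00,  0.00000000e+00,
         1.00000000e+00]])}
```

View pics/scene0.png

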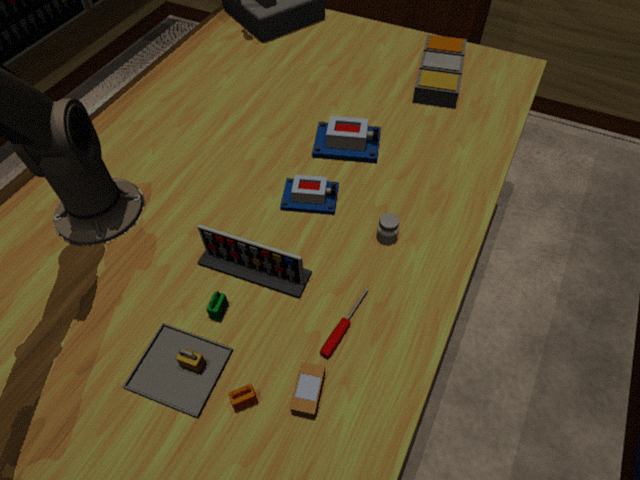

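View pics/top0.png

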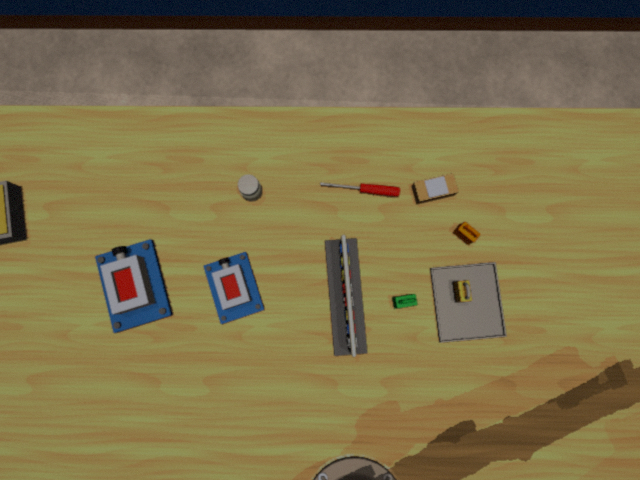

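The scene view shows the padlock candidates as brass at (190,360) in the tray, green at (217,305) and orange at (243,397). In the top view they are at (463,291), (405,300) and (467,233). The brass one in the tray is meant. The fixture candidates in the top view are small (232,287) and large (130,285); the smaller one, nearer the rack (345,297), is meant.

```bash
cat > h.py <<'E'
from workcell import *
import cv2,numpy as np
from scipy.spatial.transform import Rotation as Ro
def cam(n,s=None):
    c=get_calibration(n); K=c["intrinsics"]
    if n=="wrist":
        m=c["mount"]; Rt=Ro.from_rotvec(s["tool_rot"]).as_matrix()
        R=Rt@m[:3,:3]; return K,np.array(s["tool_pos"])+Rt@m[:3,3],R
    return K,-c["R"].T@c["t"],c["R"].T
def ray(C,uv):
    K,o,R=C; return o,R@np.linalg.solve(K,[uv[0],uv[1],1.])
def onz(C,uv,z):
    o,d=ray(C,uv); return o+d*(z-o[2])/d[2]
def tri(obs):
    A=np.zeros((3,3));b=np.zeros(3)
    for C,uv in obs:
        o,d=ray(C,uv); d=d/np.linalg.norm(d); P=np.eye(3)-np.outer(d,d); A+=P;b+=P@o
    X=np.linalg.solve(A,b)
    return X,[np.linalg.norm(np.cross(X-ray(C,uv)[0],ray(C,uv)[1]/np.linalg.norm(ray(C,uv)[1]))) for C,uv in obs]
def hsv(im): return cv2.cvtColor(im,cv2.COLOR_RGB2HSV)
def red(im):
    h=hsv(im); return (((h[...,0]<8)|(h[...,0]>172))&(h[...,1]>150)&(h[...,2]>80)).astype(np.uint8)
def blobs(m,amin=30):
    cs,_=cv2.findContours(m,cv2.RETR_EXTERNAL,cv2.CHAIN_APPROX_NONE)
    return sorted([c for c in cs if cv2.contourArea(c)>amin],key=cv2.contourArea,reverse=True)
E
python3 - <<'E'
from h import *
T=cam("top");S=cam("scene")
t=cv2.imread("pics/top0.png")[:,:,::-1].copy(); s=cv2.imread("pics/scene0.png")[:,:,::-1].copy()
print("cam",T[1],S[1])
for im in(t,s):
    for c in blobs(red(im)): print(cv2.minAreaRect(c))
for n,uv,z in[("lock",(463,291),.04),("tray",(467,302),.014),("rackA",(344,238),.12),("rackB",(352,355),.12),("footTL",(326,239),.012),("footBR",(366,353),.012),("footBL",(334,355),.012),("footTR",(357,237),.012),("jar",(249,187),.05),("sd",(360,189),.01),("box",(435,188),.03),("fix",(233,287),.046)]: print(n,onz(T,uv,z).round(3))
a=cv2.resize(t[250:350,425:525],(400,400),interpolation=cv2.INTER_CUBIC);b=cv2.resize(t[240:340,185:285],(400,400),interpolation=cv2.INTER_CUBIC)
cv2.imwrite("pics/crop.png",np.hstack([a,b])[:,:,::-1])
E
```

```text
cam [0.45685481 0.0952276  1.17268102] [ 0.93693102 -0.49084005  0.99972218]
((124.6470718383789, 284.0882873535156), (30.074417114257812, 17.220027923583984), 75.96376037597656)
((379.3923034667969, 189.36154174804688), (39.567081451416016, 9.550674438476562), 7.125016689300537)
((230.29537963867188, 286.34521484375), (22.549589157104492, 13.362720489501953), 72.6459732055664)
((335.1922912597656, 335.9615478515625), (9.707253456115723, 41.87986755371094), 33.6900634765625)
((347.417236328125, 127.49310302734375), (23.16969108581543, 6.7266845703125), 4.763641834259033)
((309.1172790527344, 185.09310913085938), (19.847871780395508, 6.80972957611084), 4.763641834259033)
lock [ 0.501 -0.256  0.04 ]
tray [ 0.476 -0.272  0.014]
rackA [0.615 0.03  0.12 ]
rackB [0.359 0.014 0.12 ]
footTL [0.628 0.068 0.012]
footBR [ 0.354 -0.027  0.012]
footBL [0.349 0.049 0.012]
footTR [ 0.634 -0.008  0.012]
jar [0.75  0.257 0.05 ]
sd [ 0.756 -0.017  0.01 ]
box [ 0.755 -0.201  0.03 ]
fix [0.508 0.289 0.046]
```

View pics/crop.png

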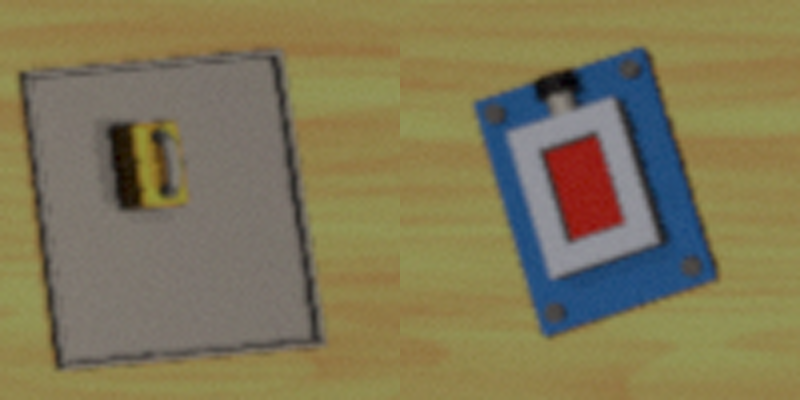

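The crop confirms the brass padlock with its steel shackle in the tray at top (463,291), and the small blue-footed fixture at (232,287) with its red pad and its knob at upper left (+x). I'll move the wrist camera over the padlock.

Emit:
move_arm --steps '[{"tx":0.185,"ty":-0.125},{"tx":0.185,"ty":-0.125},{"tx":0.185,"ty":-0.125},{"tx":0.185,"ty":-0.125},{"tx":0.185,"ty":-0.125},{"tx":0.185,"ty":-0.125},{"tx":0.185,"ty":-0.125},{"tx":0.185,"ty":-0.125},{"rz":0.016},{"rz":0.016},{"rz":0.016},{"tx":0},{"tx":0},{"tx":0}]'

```text
schema error: expected keys tx, ty, tz, rx, ry, rz, claw
```

Emit:
move_arm --steps '[{"tx":0.185,"ty":-0.125,"tz":0,"rx":0,"ry":0,"rz":0,"claw":1},{"tx":0.185,"ty":-0.125,"tz":0,"rx":0,"ry":0,"rz":0,"claw":1},{"tx":0.185,"ty":-0.125,"tz":0,"rx":0,"ry":0,"rz":0,"claw":1},{"tx":0.185,"ty":-0.125,"tz":0,"rx":0,"ry":0,"rz":0,"claw":1},{"tx":0.185,"ty":-0.125,"tz":0,"rx":0,"ry":0,"rz":0,"claw":1},{"tx":0.185,"ty":-0.125,"tz":0,"rx":0,"ry":0,"rz":0,"claw":1},{"tx":0.185,"ty":-0.125,"tz":0,"rx":0,"ry":0,"rz":0,"claw":1},{"tx":0.185,"ty":-0.125,"tz":0,"rx":0,"ry":0,"rz":0,"claw":1},{"tx":0,"ty":0,"tz":0,"rx":0,"ry":0,"rz":0.016,"claw":1},{"tx":0,"ty":0,"tz":0,"rx":0,"ry":0,"rz":0.016,"claw":1},{"tx":0,"ty":0,"tz":0,"rx":0,"ry":0,"rz":0.016,"claw":1},{"tx":0,"ty":0,"tz":0,"rx":0,"ry":0,"rz":0,"claw":1},{"tx":0,"ty":0,"tz":0,"rx":0,"ry":0,"rz":0,"claw":1}]'

```text
time: 1.4
tool_pos: [0.4509, -0.3313, 0.2411]
tool_rot: [-3.139, -0.127, 0.001]
ft_force: [-0.6, -0.5, 0.1]
finger_gap: 0.0881
grasp_force: 0.0
```

```bash
python3 - <<'E'
from h import *
import pickle
s=get_state(); im=camera("wrist"); cv2.imwrite("pics/w1.png",im[:,:,::-1]); pickle.dump(s,open("w1.pkl","wb"))
R=Ro.from_rotvec(s["tool_rot"]).as_matrix(); print(s["time"],np.array(s["tool_pos"]).round(4),R.round(3))
E
```

```text
1.4 [ 0.4509 -0.3313  0.2411] [[ 0.997  0.081 -0.   ]
 [ 0.081 -0.997  0.   ]
 [-0.    -0.    -1.   ]]
```

View pics/w1.png

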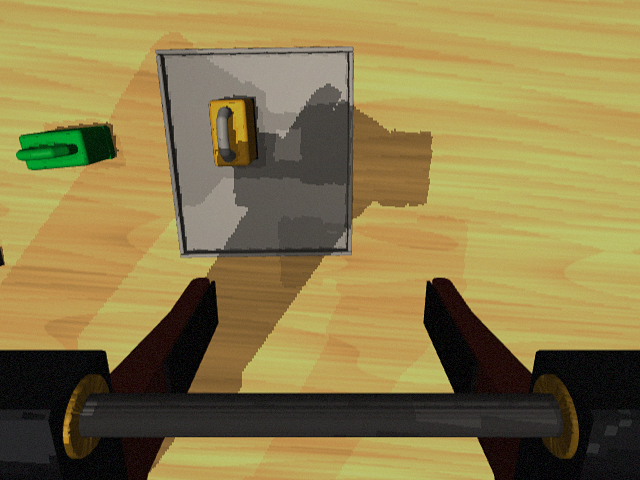

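The wrist view shows the brass padlock near (233,132) in the tray, with its length almost along image-vertical and the shackle leaning left by parallax. Next is a second view from right above and lower.

Emit:
move_arm --steps '[{"tx":0.093,"ty":-0.118,"tz":0.1,"rx":0,"ry":0,"rz":0,"claw":1},{"tx":0.093,"ty":-0.118,"tz":0.1,"rx":0,"ry":0,"rz":0,"claw":1},{"tx":0.093,"ty":-0.118,"tz":0.1,"rx":0,"ry":0,"rz":0,"claw":1},{"tx":0,"ty":0,"tz":0,"rx":0,"ry":0,"rz":0,"claw":1},{"tx":0,"ty":0,"tz":0,"rx":0,"ry":0,"rz":0,"claw":1},{"tx":0,"ty":0,"tz":0,"rx":0,"ry":0,"rz":0,"claw":1}]'

```text
time: 2.05
tool_pos: [0.5008, -0.258, 0.1819]
tool_rot: [3.138, 0.121, 0.001]
ft_force: [0.5, -0.2, -0.3]
finger_gap: 0.0878
grasp_force: 0.0
```

```bash
python3 - <<'E'
from h import *
import pickle
s=get_state(); im=camera("wrist"); cv2.imwrite("pics/w2.png",im[:,:,::-1]); pickle.dump(s,open("w2.pkl","wb"))
R=Ro.from_rotvec(s["tool_rot"]).as_matrix(); print(s["time"],np.array(s["tool_pos"]).round(4),R[0].round(3))
E
```

```text
2.05 [ 0.5008 -0.258   0.1819] [0.997 0.077 0.   ]
```

View pics/w2.png

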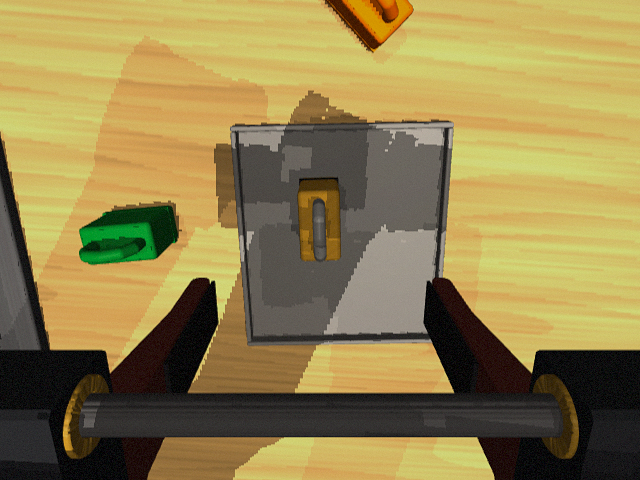

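The padlock is centred near (320,220) in this view: bright top face about u 299–341, v 191–261, with the shackle at (320,230). I'll measure the top-face corners in both wrist views.

```bash
python3 - <<'E'
from h import *
import pickle
V={}
for k,box in(("w1",(190,80,275,185)),("w2",(280,160,360,280))):
    im=cv2.imread(f"pics/{k}.png")[:,:,::-1].copy(); s=pickle.load(open(k+".pkl","rb"))
    h=hsv(im); m=((h[...,0]>12)&(h[...,0]<32)&(h[...,1]>150)&(h[...,2]>60)).astype(np.uint8)
    x0,y0,x1,y1=box; q=np.zeros_like(m); q[y0:y1,x0:x1]=m[y0:y1,x0:x1]
    q=cv2.morphologyEx(q,cv2.MORPH_CLOSE,np.ones((5,5)))
    c=blobs(q)[0]; hu=cv2.convexHull(c); r=cv2.minAreaRect(c)
    print(k,cv2.contourArea(c),np.round(r[0],1),np.round(r[1],1),r[2]); 
    print(cv2.approxPolyDP(hu,2.5,True)[:,0].tolist())
    print("V row",h[130 if k=="w1" else 200,x0:x1:3,2].tolist(), "col", h[y0:y1:3,(250 if k=="w1" else 306),2].tolist())
    V[k]=cam("wrist",s)
    print(onz(V[k],r[0],.054))
E
```

```text
w1 2276.0 [229.  132.5] [67.5 36.4] 85.2363510131836
[[242, 99], [249, 162], [245, 165], [217, 165], [209, 102]]
V row [137, 134, 134, 137, 133, 139, 134, 128, 195, 108, 148, 133, 87, 95, 87, 151, 194, 195, 195, 72, 48, 49, 40, 132, 125, 140, 137, 142, 142] col [166, 141, 141, 140, 142, 143, 39, 55, 51, 40, 46, 47, 49, 49, 42, 48, 42, 44, 52, 45, 48, 49, 48, 48, 51, 46, 46, 43, 54, 64, 66, 66, 71, 96, 95]
[ 0.49991932 -0.2570467   0.054     ]
w2 2320.5 [318.8 219.9] [80.  41.4] 88.85424041748047
[[334, 180], [339, 193], [340, 256], [338, 259], [304, 260], [300, 253], [300, 183]]
V row [77, 75, 75, 74, 76, 75, 113, 153, 159, 164, 126, 114, 54, 48, 62, 174, 121, 123, 125, 113, 62, 63, 75, 73, 75, 70, 75] col [106, 104, 106, 77, 81, 77, 39, 75, 71, 70, 84, 145, 165, 164, 168, 168, 122, 125, 122, 122, 121, 127, 122, 120, 162, 161, 165, 139, 138, 148, 140, 161, 138, 130, 84, 84, 84, 90, 89, 85]
[ 0.5038251  -0.25638419  0.054     ]
```

```bash
python3 - <<'E'
from h import *
import pickle
A,B=[cam("wrist",pickle.load(open(k+".pkl","rb"))) for k in("w1","w2")]
P=[]
for a,b in(((216.5,166),(301,261)),((250,166),(340.5,261)),((209,101),(299.5,193)),((243,98.5),(339.5,193))):
    X,e=tri([(A,a),(B,b)]); P.append(onz(B,b,.054)); print(X.round(4),np.round(e,4),onz(A,a,.054).round(4),P[-1].round(4))
P=np.array(P); c=P.mean(0); d=P[2]+P[3]-P[0]-P[1]; print("centre",c,"yaw",np.arctan2(d[1],d[0]),"len",np.linalg.norm(d)/2,"wid",np.linalg.norm(P[0]+P[2]-P[1]-P[3])/2)
s=get_state();R=Ro.from_rotvec(s["tool_rot"]).as_matrix(); print("tool shift",R.T@(np.r_[c[:2],.042]-s["tool_pos"]),"tool yaw",np.arctan2(R[1,0],R[0,0]))
E
```

```text
[ 0.4726 -0.2466  0.0508] [0.0004 0.0004] [ 0.4735 -0.2477  0.054 ] [ 0.4736 -0.2464  0.054 ]
[ 0.4754 -0.2736  0.0533] [0.0001 0.0001] [ 0.4756 -0.2737  0.054 ] [ 0.4756 -0.2734  0.054 ]
[ 0.5218 -0.2425  0.0569] [0. 0.] [ 0.5217 -0.2418  0.054 ] [ 0.5211 -0.2424  0.054 ]
[ 0.5254 -0.2682  0.0626] [0.0005 0.0005] [ 0.5255 -0.267   0.054 ] [ 0.5231 -0.2685  0.054 ]
centre [ 0.49834682 -0.25768041  0.054     ] yaw 0.09404614934427222 len 0.04771614556713894 wid 0.026605830923719858
tool shift [-0.00249562 -0.0008212   0.14010071] tool yaw 0.07648602025723307
```

Emit:
move_arm --steps '[{"tx":-0.0125,"ty":-0.004,"tz":0,"rx":0,"ry":0,"rz":-0.0028,"claw":1},{"tx":0,"ty":0,"tz":0.14,"rx":0,"ry":0,"rz":0,"claw":1},{"tx":0,"ty":0,"tz":0.14,"rx":0,"ry":0,"rz":0,"claw":1},{"tx":0,"ty":0,"tz":0.14,"rx":0,"ry":0,"rz":0,"claw":1},{"tx":0,"ty":0,"tz":0.14,"rx":0,"ry":0,"rz":0,"claw":1},{"tx":0,"ty":0,"tz":0.1,"rx":0,"ry":0,"rz":0,"claw":1},{"tx":0,"ty":0,"tz":0.04,"rx":0,"ry":0,"rz":0,"claw":1},{"tx":0,"ty":0,"tz":0,"rx":0,"ry":0,"rz":0,"claw":1},{"tx":0,"ty":0,"tz":0,"rx":0,"ry":0,"rz":0,"claw":1},{"tx":0,"ty":0,"tz":0,"rx":0,"ry":0,"rz":0,"claw":1}]'

```text
time: 3.1
tool_pos: [0.4994, -0.2564, 0.0427]
tool_rot: [3.137, 0.15, 0.003]
ft_force: [0.1, 0.4, 1.1]
finger_gap: 0.0879
grasp_force: 0.0
```

Emit:
move_arm --newtons 40 --steps '[{"tx":0,"ty":0,"tz":0,"rx":0,"ry":0,"rz":0,"claw":0},{"tx":0,"ty":0,"tz":0,"rx":0,"ry":0,"rz":0,"claw":0},{"tx":0,"ty":0,"tz":0,"rx":0,"ry":0,"rz":0,"claw":0},{"tx":0,"ty":0,"tz":0,"rx":0,"ry":0,"rz":0,"claw":0},{"tx":0,"ty":0,"tz":0,"rx":0,"ry":0,"rz":0,"claw":0},{"tx":0,"ty":0,"tz":0,"rx":0,"ry":0,"rz":0,"claw":0},{"tx":0,"ty":0,"tz":0,"rx":0,"ry":0,"rz":0,"claw":0},{"tx":0,"ty":0,"tz":0,"rx":0,"ry":0,"rz":0,"claw":0},{"tx":0,"ty":0,"tz":0,"rx":0,"ry":0,"rz":0,"claw":0},{"tx":0,"ty":0,"tz":0,"rx":0,"ry":0,"rz":0,"claw":0}]'

```text
time: 4.1
tool_pos: [0.4985, -0.2562, 0.0414]
tool_rot: [3.138, 0.15, 0.0]
ft_force: [-0.3, -2.1, -1.3]
finger_gap: 0.0281
grasp_force: 40.0
```

Gripped at 28.1 mm and 40 N, as it should be. I'll lift straight up and check the hold.

Emit:
move_arm --steps '[{"tx":0,"ty":0,"tz":-0.05,"rx":0,"ry":0,"rz":0,"claw":0},{"tx":0,"ty":0,"tz":-0.15,"rx":0,"ry":0,"rz":0,"claw":0},{"tx":0,"ty":0,"tz":-0.2,"rx":0,"ry":0,"rz":0,"claw":0},{"tx":0,"ty":0,"tz":-0.2,"rx":0,"ry":0,"rz":0,"claw":0},{"tx":0,"ty":0,"tz":-0.2,"rx":0,"ry":0,"rz":0,"claw":0},{"tx":0,"ty":0,"tz":-0.1,"rx":0,"ry":0,"rz":0,"claw":0},{"tx":0,"ty":0,"tz":0,"rx":0,"ry":0,"rz":0,"claw":0},{"tx":0,"ty":0,"tz":0,"rx":0,"ry":0,"rz":0,"claw":0},{"tx":0,"ty":0,"tz":0,"rx":0,"ry":0,"rz":0,"claw":0}]'

```text
time: 5.0
tool_pos: [0.4972, -0.2552, 0.2193]
tool_rot: [-3.136, -0.151, 0.006]
ft_force: [-0.9, 0.0, -4.8]
finger_gap: 0.0275
grasp_force: 40.0
```

Emit:
move_arm --steps '[{"tx":-0.0044,"ty":-0.12,"tz":0,"rx":0,"ry":0,"rz":0,"claw":0},{"tx":-0.0044,"ty":-0.2,"tz":0,"rx":0,"ry":0,"rz":0,"claw":0},{"tx":-0.0044,"ty":-0.2,"tz":0,"rx":0,"ry":0,"rz":0,"claw":0},{"tx":-0.0044,"ty":-0.2,"tz":0,"rx":0,"ry":0,"rz":0,"claw":0},{"tx":-0.0044,"ty":-0.2,"tz":0,"rx":0,"ry":0,"rz":0,"claw":0},{"tx":-0.0044,"ty":-0.2,"tz":0,"rx":0,"ry":0,"rz":0,"claw":0},{"tx":-0.0044,"ty":-0.2,"tz":0,"rx":0,"ry":0,"rz":0,"claw":0},{"tx":-0.0044,"ty":-0.2,"tz":0,"rx":0,"ry":0,"rz":0,"claw":0},{"tx":-0.0044,"ty":-0.2,"tz":0,"rx":0,"ry":0,"rz":0,"claw":0},{"tx":-0.0044,"ty":-0.2,"tz":0,"rx":0,"ry":0,"rz":0,"claw":0},{"tx":-0.0044,"ty":-0.2,"tz":0,"rx":0,"ry":0,"rz":0,"claw":0},{"tx":-0.0044,"ty":-0.2,"tz":0,"rx":0,"ry":0,"rz":0,"claw":0},{"tx":-0.0044,"ty":-0.2,"tz":0,"rx":0,"ry":0,"rz":0,"claw":0},{"tx":-0.0044,"ty":-0.11,"tz":0,"rx":0,"ry":0,"rz":0,"claw":0},{"tx":0,"ty":0,"tz":0,"rx":0,"ry":0,"rz":-0.0163,"claw":0},{"tx":0,"ty":0,"tz":0,"rx":0,"ry":0,"rz":-0.0163,"claw":0},{"tx":0,"ty":0,"tz":0,"rx":0,"ry":0,"rz":0,"claw":0},{"tx":0,"ty":0,"tz":0,"rx":0,"ry":0,"rz":0,"claw":0},{"tx":0,"ty":0,"tz":0,"rx":0,"ry":0,"rz":0,"claw":0}]'

```text
time: 6.9
tool_pos: [0.4358, 0.2661, 0.2207]
tool_rot: [3.106, 0.467, -0.002]
ft_force: [0.7, 0.6, -4.4]
finger_gap: 0.0278
grasp_force: 40.0
```

```bash
python3 - <<'E'
from h import *
import pickle
s=get_state(); im=camera("wrist"); cv2.imwrite("pics/w3.png",im[:,:,::-1]); pickle.dump(s,open("w3.pkl","wb"))
R=Ro.from_rotvec(s["tool_rot"]).as_matrix(); print(s["time"],np.array(s["tool_pos"]).round(4),R.round(4))
C=cam("wrist",s)
for c in blobs(red(im)): r=cv2.minAreaRect(c); print(r,onz(C,r[0],.046))
E
```

```text
6.9 [0.4358 0.2661 0.2207] [[ 9.559e-01  2.938e-01 -1.100e-03]
 [ 2.938e-01 -9.559e-01 -6.000e-04]
 [-1.200e-03  3.000e-04 -1.000e+00]]
((313.0319519042969, 104.79872131347656), (78.177490234375, 45.24382400512695), 87.70938873291016) [0.50613022 0.2937011  0.046     ]
```

View pics/w3.png

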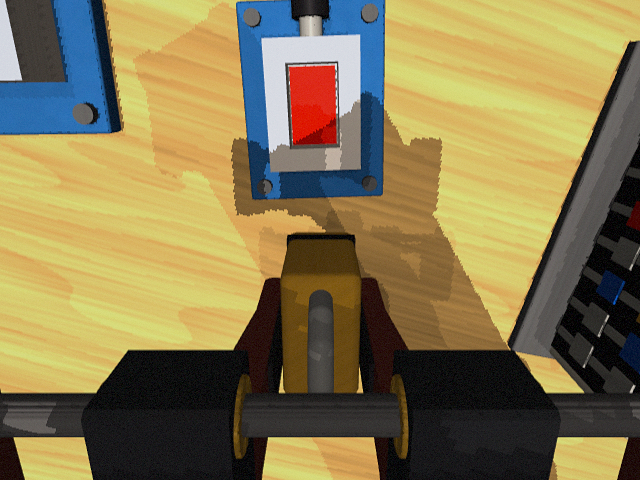

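The wrist view shows the small fixture (white block top, corners near (262,40), (358,36), (361,168), (270,171), red pad centred at (313,105), knob at (311,10)), tilted about 2.5° against the tool. The padlock hangs upright in the fingers at (320,310). One more view from a shifted, lower place.

Emit:
move_arm --steps '[{"tx":0.07,"ty":-0.06,"tz":0.1,"rx":0,"ry":0,"rz":-0.0055,"claw":0},{"tx":0.07,"ty":-0.06,"tz":0.1,"rx":0,"ry":0,"rz":0,"claw":0},{"tx":0,"ty":0,"tz":0,"rx":0,"ry":0,"rz":0,"claw":0},{"tx":0,"ty":0,"tz":0,"rx":0,"ry":0,"rz":0,"claw":0},{"tx":0,"ty":0,"tz":0,"rx":0,"ry":0,"rz":0,"claw":0}]'

```text
time: 7.45
tool_pos: [0.4552, 0.2976, 0.1819]
tool_rot: [3.098, 0.523, 0.001]
ft_force: [-0.4, 0.6, -4.6]
finger_gap: 0.0276
grasp_force: 40.0
```

```bash
python3 - <<'E'
from h import *
import pickle
s=get_state(); im=camera("wrist"); cv2.imwrite("pics/w4.png",im[:,:,::-1]); pickle.dump(s,open("w4.pkl","wb"))
R=Ro.from_rotvec(s["tool_rot"]).as_matrix(); print(s["time"],np.array(s["tool_pos"]).round(4),"yaw",np.arctan2(R[1,0],R[0,0]))
Q={}
for k in("w3","w4"):
    im=cv2.imread(f"pics/{k}.png")[:,:,::-1].copy(); C=cam("wrist",pickle.load(open(k+".pkl","rb")))
    h=hsv(im); f=h.astype(int)
    for nm,m in(("pad",red(im)),("block",((f[...,1]<60)&(f[...,2]>70)).astype(np.uint8)|red(im))):
        m=m.copy(); m[235:]=0; m[:,:150]=0; m[:,480:]=0
        m=cv2.morphologyEx(m,cv2.MORPH_OPEN,np.ones((5,5))) if nm=="pad" else cv2.morphologyEx(cv2.morphologyEx(m,cv2.MORPH_CLOSE,np.ones((7,7))),cv2.MORPH_OPEN,np.ones((31,31)))
        c=blobs(m)[0]; r=cv2.minAreaRect(c); bx=cv2.boxPoints(r); z=.046 if nm=="pad" else .054
        W=np.array([onz(C,p,z) for p in bx]); e=W[1]-W[0],W[2]-W[1]; L=max(e,key=np.linalg.norm)
        print(k,nm,np.round(bx,1).tolist(),"ctr",W.mean(0).round(4),"sizes",[np.linalg.norm(q).round(4) for q in e],"yaw",np.arctan(L[1]/L[0]).round(4))
        Q[k,nm]=(C,r[0],bx)
for nm in("pad","block"):
    print(nm,"ctr tri",tri([Q["w3",nm][:2],Q["w4",nm][:2]]))
print("lock V col295 w3",hsv(cv2.imread("pics/w3.png")[:,:,::-1].copy())[225:345:3,295,2].tolist())
E
```

```text
7.45 [0.4552 0.2976 0.1819] yaw 0.33424719916608364
w3 pad [[289.1000061035156, 66.80000305175781], [334.0, 65.30000305175781], [336.5, 143.0], [291.6000061035156, 144.39999389648438]] ctr [0.5054 0.2936 0.046 ] sizes [np.float64(0.0314), np.float64(0.0536)] yaw 0.3419
w3 block [[263.29998779296875, 36.599998474121094], [359.0, 35.0], [361.29998779296875, 170.0], [265.6000061035156, 171.60000610351562]] ctr [0.5052 0.2938 0.054 ] sizes [np.float64(0.064), np.float64(0.0908)] yaw 0.3437
w4 pad [[328.0, 194.0], [328.0, 111.0], [378.0, 111.0], [378.0, 194.0]] ctr [0.5054 0.293  0.046 ] sizes [np.float64(0.0538), np.float64(0.0317)] yaw 0.3392
w4 block [[301.0, 80.0], [408.0, 80.0], [408.0, 223.0], [301.0, 223.0]] ctr [0.5057 0.2927 0.054 ] sizes [np.float64(0.0645), np.float64(0.0902)] yaw 0.396
pad ctr tri (array([0.50633388, 0.29373217, 0.04943875]), [np.float64(0.00019646213160983382), np.float64(0.00019646213160977782)])
block ctr tri (array([0.50775747, 0.2941533 , 0.05769331]), [np.float64(0.0005221242277135289), np.float64(0.0005221242277135661)])
lock V col295 w3 [219, 216, 225, 43, 6, 67, 68, 73, 70, 71, 73, 73, 68, 72, 73, 75, 84, 109, 118, 122, 121, 124, 111, 101, 105, 117, 104, 106, 106, 106, 106, 99, 103, 104, 104, 104, 99, 101, 104, 106]
```

View pics/w4.png

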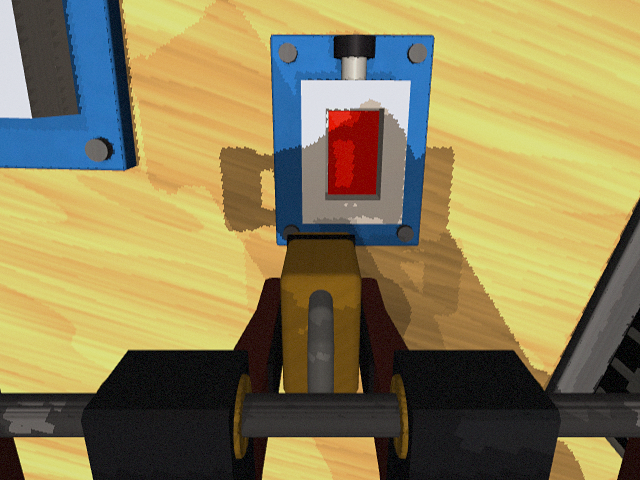

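The fixture is now nearly square to the tool: block top corners near (302,80), (409,80), (403,223), (300,222), pad centred at (353,153). The padlock's far top edge is at v≈275. I'll refine yaw and centre from the edges, and where the padlock sits in the hand.

```bash
python3 - <<'E'
from h import *
import pickle
for k in("w3","w4"):
    im=cv2.imread(f"pics/{k}.png")[:,:,::-1].copy(); s=pickle.load(open(k+".pkl","rb")); C=cam("wrist",s)
    f=hsv(im).astype(int)
    for nm in("pad","block"):
        m=red(im) if nm=="pad" else ((f[...,1]<60)&(f[...,2]>70)).astype(np.uint8)|red(im)
        m=m.copy(); m[235:]=0; m[:,:150]=0; m[:,480:]=0
        if nm=="block": m=cv2.morphologyEx(m,cv2.MORPH_CLOSE,np.ones((9,9)))
        c=blobs(m)[0][:,0].astype(float); (cx,cy),_,_=cv2.minAreaRect(c.astype(np.float32))
        hw,hh=(c[:,0].max()-c[:,0].min())/2,(c[:,1].max()-c[:,1].min())/2
        z=.046 if nm=="pad" else .054; yaws=[]; mids=[]
        for sg in(-1,1):  # fit left/right edge lines with fitLine, in world on the plane
            e=c[(sg*(c[:,0]-cx)>0.75*hw)&(abs(c[:,1]-cy)<.5*min(hh,1.0*hh))]
            W=np.array([onz(C,p,z)[:2] for p in e]).astype(np.float32)
            vx,vy,x0,y0=cv2.fitLine(W,cv2.DIST_HUBER,0,.01,.01).ravel(); yaws.append(np.arctan(vy/vx)); mids.append((x0,y0))
        print(k,nm,"yaws",np.round(yaws,4),"mid",np.mean(mids,0).round(4),"width",np.linalg.norm(np.subtract(*mids)).round(4))
    K,o,R=C; m=get_calibration("wrist")["mount"]; Ct=(K,m[:3,3],m[:3,:3])
    g=f[:,295,2]; print(k,"lock far top edge tool x,y:",onz(Ct,(321,275),-.012).round(4),"low far edge",onz(Ct,(321,240),.038).round(4))
    print(" side edges v=300:",[onz(Ct,(u,300),-.012).round(4).tolist() for u in(283,360)], "low", [onz(Ct,(u,241),.038).round(4).tolist() for u in(288.5,355)])
s=get_state(); R=Ro.from_rotvec(s["tool_rot"]).as_matrix(); print("shift to",R.T@(np.array([.5055,.2932,.0])-s["tool_pos"]))
E
```

```text
w3 pad yaws [0.3397 0.3196] mid [0.5053 0.2935] width 0.0316
w3 block yaws [0.3308 0.345 ] mid [0.5128 0.296 ] width 0.0654
w3 lock far top edge tool x,y: [ 0.0252 -0.0001 -0.012 ] low far edge [ 0.0203 -0.0001  0.038 ]
 side edges v=300: [[0.0159, -0.0132, -0.012], [0.0159, 0.0133, -0.012]] low [[0.0198, -0.0148, 0.038], [0.0198, 0.0153, 0.038]]
w4 pad yaws [0.3392 0.3316] mid [0.5046 0.2931] width 0.0319
w4 block yaws [0.3207 0.3352] mid [0.5086 0.2944] width 0.0665
w4 lock far top edge tool x,y: [ 0.0252 -0.0001 -0.012 ] low far edge [ 0.0203 -0.0001  0.038 ]
 side edges v=300: [[0.0159, -0.0132, -0.012], [0.0159, 0.0133, -0.012]] low [[0.0198, -0.0148, 0.038], [0.0198, 0.0153, 0.038]]
shift to [0.04579992 0.02059601 0.18213821]
```

Emit:
move_arm --steps '[{"tx":0.115,"ty":0.0515,"tz":0,"rx":0,"ry":0,"rz":0,"claw":0},{"tx":0.114,"ty":0.0515,"tz":0,"rx":0,"ry":0,"rz":0,"claw":0},{"tx":0,"ty":0,"tz":0.1,"rx":0,"ry":0,"rz":0,"claw":0},{"tx":0,"ty":0,"tz":0.15,"rx":0,"ry":0,"rz":0,"claw":0},{"tx":0,"ty":0,"tz":0.1,"rx":0,"ry":0,"rz":0,"claw":0},{"tx":0,"ty":0,"tz":0.035,"rx":0,"ry":0,"rz":0,"claw":0},{"tx":0,"ty":0,"tz":0,"rx":0,"ry":0,"rz":0,"claw":0},{"tx":0,"ty":0,"tz":0,"rx":0,"ry":0,"rz":0,"claw":0},{"tx":0,"ty":0,"tz":0,"rx":0,"ry":0,"rz":0,"claw":0}]'

```text
time: 8.4
tool_pos: [0.506, 0.2942, 0.1059]
tool_rot: [-3.097, -0.524, -0.004]
ft_force: [0.6, -0.5, -4.4]
finger_gap: 0.0281
grasp_force: 40.0
```

```bash
python3 - <<'E'
from h import *
s=get_state(); print(np.round(s["tool_pos"],4),np.round(s["ft_force"],2))
R=Ro.from_rotvec(s["tool_rot"]).as_matrix(); print("rem",(R.T@(np.array([.5055,.2932,.1049])-s["tool_pos"])).round(4),"yaw",np.arctan2(R[1,0],R[0,0]), "tilt",np.arccos(-R[2,2]))
w=camera("wrist");t=camera("scene")
cv2.imwrite("pics/chk.png",np.hstack([cv2.resize(w[120:420,200:450],(400,480),interpolation=cv2.INTER_CUBIC),cv2.resize(t[130:230,268:351],(398,480),interpolation=cv2.INTER_CUBIC)])[:,:,::-1])
E
```

```text
[0.506  0.2942 0.1059] [ 0.57 -0.5  -4.41]
rem [-0.0008  0.0008  0.001 ] yaw 0.33497041393103466 tilt 0.002658173247443318
```

View pics/chk.png

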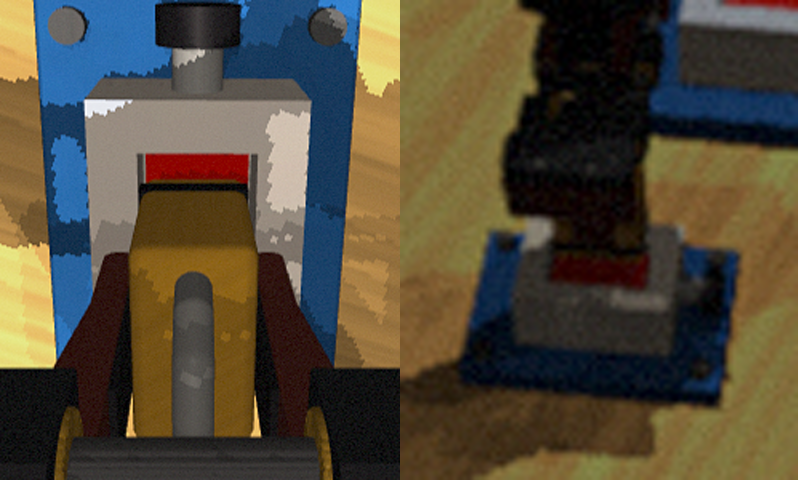

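The check crop (wrist at left, scene at right) shows the padlock square over the pocket. The pocket mouth spans crop u 137–257, its far rim edge is at v 153, the block's far edge is at v 100, and the padlock underside spans u 139–247. It needs about a 1 mm shift, which I'll compute.

```bash
python3 - <<'E'
from h import *
s=get_state(); K=get_calibration("wrist")["intrinsics"]; m=get_calibration("wrist")["mount"]; Ct=(K,m[:3,3],m[:3,:3])
zt=s["tool_pos"][2]-.054
f=lambda u,v,z=zt:onz(Ct,(200+u/1.6,120+v/1.6),z).round(4)
print("pocket far corners",f(137,153),f(257,153),"block far",f(85,100),f(311,100),"lock bottom far",f(139,184,.0374),f(247,184,.0374))
E
```

```text
pocket far corners [ 0.0279 -0.017   0.0515] [0.0279 0.0188 0.0515] block far [ 0.044  -0.0317  0.0515] [0.044  0.0341 0.0515] lock bottom far [ 0.0229 -0.0154  0.0374] [0.0229 0.0149 0.0374]
```

Emit:
move_arm --steps '[{"tx":-0.0015,"ty":0.005,"tz":0,"rx":0,"ry":0,"rz":0,"claw":0},{"tx":0,"ty":0,"tz":0.02,"rx":0,"ry":0,"rz":0,"claw":0},{"tx":0,"ty":0,"tz":0.02,"rx":0,"ry":0,"rz":0,"claw":0},{"tx":0,"ty":0,"tz":0.02,"rx":0,"ry":0,"rz":0,"claw":0},{"tx":0,"ty":0,"tz":0.02,"rx":0,"ry":0,"rz":0,"claw":0},{"tx":0,"ty":0,"tz":0.02,"rx":0,"ry":0,"rz":0,"claw":0},{"tx":0,"ty":0,"tz":0,"rx":0,"ry":0,"rz":0,"claw":0},{"tx":0,"ty":0,"tz":0,"rx":0,"ry":0,"rz":0,"claw":0}]'

```text
time: 9.3
tool_pos: [0.5051, 0.2927, 0.0842]
tool_rot: [3.097, 0.524, -0.0]
ft_force: [-0.3, 0.1, -5.0]
finger_gap: 0.0279
grasp_force: 40.0
```

Emit:
move_arm --steps '[{"tx":0,"ty":0,"tz":0.006,"rx":0,"ry":0,"rz":0,"claw":0},{"tx":0,"ty":0,"tz":0.006,"rx":0,"ry":0,"rz":0,"claw":0},{"tx":0,"ty":0,"tz":0.003,"rx":0,"ry":0,"rz":0,"claw":0},{"tx":0,"ty":0,"tz":0,"rx":0,"ry":0,"rz":0,"claw":0},{"tx":0,"ty":0,"tz":0,"rx":0,"ry":0,"rz":0,"claw":0}]'

```text
time: 9.8
tool_pos: [0.5053, 0.2928, 0.0817]
tool_rot: [-3.097, -0.524, -0.001]
ft_force: [0.9, -0.1, 0.1]
finger_gap: 0.0278
grasp_force: 40.0
```

Emit:
move_arm --steps '[{"tx":0,"ty":0,"tz":0.006,"rx":0,"ry":0,"rz":0,"claw":0},{"tx":0,"ty":0,"tz":0,"rx":0,"ry":0,"rz":0,"claw":0},{"tx":0,"ty":0,"tz":0,"rx":0,"ry":0,"rz":0,"claw":0}]'

```text
time: 10.1
tool_pos: [0.5053, 0.2928, 0.0804]
tool_rot: [-3.097, -0.524, -0.001]
ft_force: [-1.1, 0.1, 0.8]
finger_gap: 0.028
grasp_force: 40.0
```

The force rose by about 5.4 N over the hanging weight, so the pad has given by more than 2 mm. Now straight back up.

Emit:
move_arm --steps '[{"tx":0,"ty":0,"tz":-0.01,"rx":0,"ry":0,"rz":0,"claw":0},{"tx":0,"ty":0,"tz":-0.02,"rx":0,"ry":0,"rz":0,"claw":0},{"tx":0,"ty":0,"tz":-0.02,"rx":0,"ry":0,"rz":0,"claw":0},{"tx":0,"ty":0,"tz":-0.02,"rx":0,"ry":0,"rz":0,"claw":0},{"tx":0,"ty":0,"tz":-0.02,"rx":0,"ry":0,"rz":0,"claw":0},{"tx":0,"ty":0,"tz":-0.015,"rx":0,"ry":0,"rz":0,"claw":0},{"tx":0,"ty":0,"tz":0,"rx":0,"ry":0,"rz":0,"claw":0},{"tx":0,"ty":0,"tz":0,"rx":0,"ry":0,"rz":0,"claw":0},{"tx":0,"ty":0,"tz":0,"rx":0,"ry":0,"rz":0,"claw":0},{"tx":0,"ty":0,"tz":0,"rx":0,"ry":0,"rz":0,"claw":0}]'

```text
time: 11.1
tool_pos: [0.505, 0.2926, 0.1009]
tool_rot: [3.097, 0.524, -0.001]
ft_force: [-0.1, -1.2, -5.2]
finger_gap: 0.0277
grasp_force: 40.0
```

```bash
python3 - <<'E'
from h import *
s=get_state(); R=Ro.from_rotvec(s["tool_rot"]).as_matrix(); print(np.round(s["tool_pos"],4),np.round(s["ft_force"],2),"rem",(R.T@(np.array([.5055,.2932,.1014])-s["tool_pos"])).round(4),"yaw",np.arctan2(R[1,0],R[0,0]),"tilt",np.arccos(-R[2,2]),s["grasp_force"],np.abs(s["qd"]).max())
w=camera("wrist"); cv2.imwrite("pics/chk2.png",cv2.resize(w[120:420,200:450],(500,600),interpolation=cv2.INTER_CUBIC)[:,:,::-1])
E
```

```text
[0.505  0.2926 0.1009] [-0.08 -1.21 -5.17] rem [ 0.0006 -0.0004 -0.0005] yaw 0.33517540313915684 tilt 0.00037530621921103637 39.9935245513916 0.001792830607434299
```

View pics/chk2.png

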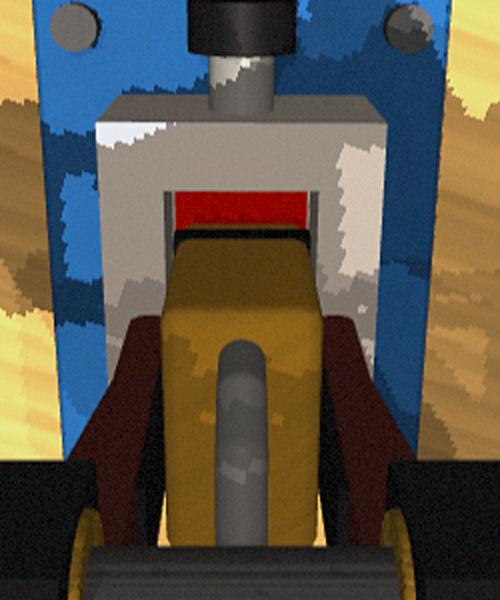

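The final check shows the padlock underside (crop u 175–310) centred in the pocket mouth (u 164–320), square and about 9.5 mm above the rim. The hold is steady at 40 N, and the red pad is clear of it. I'm handing the job in.

```bash
python3 -c "
from workcell import *
print(finish_job())"
```

```text
the job is handed in; nothing more can be done
None
```

The job is handed in, with no verdict returned: the brass padlock went over the rack, pressed the red pad by about 2–3 mm (estimated from force and height), and is now held still, upright and square over the pocket, centred to about 1 mm, with its underside about 9.5 mm above the rim.

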